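Finish the crosswise stack of slats on the drying stand and start its fan

ROBOT

A 6-joint arm with a two-finger parallel gripper is mounted at the origin on the work surface. World frame = base frame: x ahead of the robot, y to its left, z up, the work surface at z = 0. Lengths are in mm, angles in rad, forces in N, time in s.
With the tool pointing down it reaches from about 300 to 775 mm from the base axis. Payload 14.6 kg.
Tool frame: the origin (TCP) lies between the finger pads; the fingertips stand 25 mm ahead of it and the grasp point (between the pads) lies 6 mm ahead of it; z points along the fingers, y is the line along which they close (so a half turn about z gives the same grasp; the last joint's range is limited). The gripper opens to 94 mm and grips with 3 to 60 N. Pads are 16 mm wide; open, the fingers measure 119 mm over their backs; the gripper's body (75 mm by 177 mm) begins 78 mm behind the grasp point.
Start: joints at [1.08, 0.3, 1.521, -0, 1.321, -0.067], TCP at [226.171, 501.334, 230.446] pointing down, gripper open.
Joint ranges: [-3.03, 3.03], [-0.79, 2.21], [0.23, 2.52], [-1.04, 4.18], [0, 3.07], [-2.55, 2.55]. Speed limits (rad/s): [2.22, 2.22, 2.57, 3.14, 3.14, 3.14].

INTERFACE

Orientations are given as [roll, pitch, yaw] about the fixed x, y, z axes, in that order (R = Rz(yaw) Ry(pitch) Rx(roll)).
In Python, from cell import manip gives the robot as it stands. The module is installed in compiled form; this text tells all that it offers.
- The arm moves only by the tool step_arm, never from a script. Its argument "series" is one flat list of numbers, 5 for each row, row after row: the shift along the world's x, y, z in mm, then the turn about the world's z in rad, then the closure, from 0 (fully open) to 1 (shut). In form: [dx, dy, dz, spin, jaw, dx, dy, dz, spin, jaw, ...]. A call has 1 to 20 rows; each row shifts and turns the commanded pose from where the row before left it; what a row does not reach is not made up. A row lasts 1/8 s, in which the tool goes at most 62.5 mm and 10.7 degrees, less where a joint would pass 70% of its speed; a pose out of reach is approached as far as the arm can. A call is refused whole if a number of a shift passes 62.5 or a number of a turn 0.188, either way. A call with a gripper value outside its range is refused whole. The fingers move at their own pace and stop on an object; "squeeze" is the grip in N (left out, the last holds). Time passes only in rows, so rows that do not move let the fingers close. It gives the time, the measured TCP pose, the force, the opening and the grip force at its end, in the units of the state.
- manip.read_state(): the state, without advancing time (a new reading comes with each control period).
- manip.camera(name): name is "scene" or "top"; returns (picture, depth): 420x560x3 uint8, blue, green, red; 420x560 float32, mm along the optical axis (not along the pixel's ray), 0 where there is no reading.
- manip.camera_info(name): a dict with "fovy" (degrees; the focal length in pixels is half the picture's height over the tangent of half this angle, whatever the lens; pixels are square), "cx", "cy" (the principal point, pixels), "eye" and "orientation" of the camera in the world. Camera axes: x right, y down, z forward; pixel columns grow to the right and rows downward; lengths in mm; the calibration is good to about 2 mm. A picture is of the moment at which its call begins. camera_info takes no time and is no camera call.
- manip.sign_off(): hands the job in; it is judged then, once.
The state is a dict: "clock": time; "joints": joint angles; "qd": joint speeds; "effort": joint torques, N m; "eef_pos": TCP position; "eef_rot": TCP orientation; "wrist_force": force on the tool from outside, world axes, zero at the start; "moment": the same for the moment, N m; "finger_gap": finger opening in mm; "finger_force": force on a finger pad.
Only numpy, scipy, OpenCV 4.12 (cv2) and the standard library are available. Lean on these libraries where they do the work, as an engineer would, in place of code of your own. Each camera call takes 0.05 s, during which the arm holds its last target. There are 200 camera calls.

TASK

Finish the half-built drying stack: take the three slats from the sloping rack and lay them flat, one in the free place of the second layer, then two crosswise on top as the third layer, each in line with its stop post and pushed up so that its end touches the post. When the stack is complete and not before, flip the fan's toggle on; the slats already stacked stay in place and the crockery is not to be knocked about.

Things in the scene. Friction and masses are not known exactly. Their poses are not given: they have to be found in the camera images.
- stand: cream drying stand, fixed. Origin on the counter under its middle, z up. Base 215 x 205 x 30 mm; two rails (tops 40 mm up) carry a half-built stack: bottom layer, two slats along stand x at y = +45 and -45 mm, centres 48 mm up; second layer, along y, one slat at x = +45, centre 64 mm up, the one at x = -45 missing; third layer, along x, centres 80 mm up, at y = +45 and -45, empty.
- stop_second (a point): middle of the inner face of the stop post for the missing second-layer slat, at that slat's centre height: stand x = -45, y = -85, z = 64 mm. The slat lies along stand y with its -y end on this face. The stand has four such rigid steel posts, 30 mm wide, 8 mm thick, tops 100 mm up, one per stack place and side: two at -y, two at +x.
- stop_left (a point): middle of the inner face of the stop post for the third-layer slat at stand y = +45, at its centre height: stand x = 85, y = 45, z = 80 mm. The slat lies along stand x with its +x end on this face
- stop_right (a point): the same for the third-layer slat at stand y = -45: stand x = 85, y = -45, z = 80 mm
- toggle (a joint): fan toggle lever on a block (top 51 mm up) at the stand's -y side, hinged about the stand's y axis at stand x = 0, y = -145, z = 55 mm. 0 = off (leans 0.5 rad to stand -x), 1.0 = on (leans 0.5 rad to +x). No spring; weighted, so past the middle (0.5) it drops by itself to the end on that side. Under 1 N at the tip moves it.
- toggle_tip (a point): centre of the toggle's 22 mm black ball end, 70 mm from its hinge
- rack: steel draining rack, fixed, 224 mm wide (y). Origin on the counter under the middle slat, z up. Two cross bars, 90 mm apart up the slope, carry three slats side by side 65 mm apart, sloping up 35 degrees towards rack +x, away from the robot; centres about 80 to 87 mm up. Nothing is under the middle of a slat: fingertips may pass 20 mm below it there.
- slat_a: loose plain beech slat, 28 mm wide, 16 mm thick, hand sawn: each has its own length, between 138 and 162 mm. Starts on the rack, running up the slope, wide face on the bars, foot on the lip. Origin at the slat's centre; x along its length (either way), y across its width, z through its thickness. About 45 g.
- slat_b: loose plain beech slat, 28 mm wide, 16 mm thick, hand sawn: each has its own length, between 138 and 162 mm. Starts on the rack, running up the slope, wide face on the bars, foot on the lip. Origin at the slat's centre; x along its length (either way), y across its width, z through its thickness. About 45 g.
- slat_c: loose plain beech slat, 28 mm wide, 16 mm thick, hand sawn: each has its own length, between 138 and 162 mm. Starts on the rack, running up the slope, wide face on the bars, foot on the lip. Origin at the slat's centre; x along its length (either way), y across its width, z through its thickness. About 45 g.
- laid_1: beech slat already lying in the bottom layer at stand y = -45 mm, 150 x 28 x 16 mm. Loose; origin at its centre, x along its length
- laid_2: beech slat already lying in the bottom layer at stand y = +45 mm, 150 x 28 x 16 mm. Loose; origin at its centre, x along its length
- laid_3: beech slat already lying in the second layer at stand x = +45 mm, along stand y, 150 x 28 x 16 mm. Loose; origin at its centre, x along its length
- mug: bystander: white china mug, 76 mm across, 85 mm high; origin under its centre
- dish: bystander: low white china bowl, 110 mm across, 35 mm high; origin under its centre
- carafe: bystander: stoppered glass carafe, 76 mm across, 190 mm high; origin under its centre
- jar: bystander: amber glass jar, 68 mm across, 90 mm high; origin under its centre
- sugar_bowl: bystander: blue china bowl, 84 mm across, 60 mm high; origin under its centre
- spoon: bystander: steel spoon 170 mm long, lying on the counter; origin under its centre
Not all that is in view belongs to the job. Leave any black look-alike of the laid_2 alone. Leave any orange look-alike of the slat_c alone.

How it is judged:
By the outcome, as a careful person would: the job done as asked, in the order asked, and still so for the second after the job is handed in, with the robot touching nothing.
It also fails if it takes over 72 s, if anything falls off the work surface, if the arm or the gripper's body presses on something with over 40 N, if the wrist force passes 120 N, or if a joint passes its speed limit or range.

## Working session

There is one attempt and no reset: what is moved stays moved. The work goes in short steps, Python scripts to look and compute and a tool call to move; the robot and the scene stay as the last step left them, time stands still between calls to the robot, and variables do not carry over. Pictures are saved under pics/ and viewed, at most 10 in all, crops included, and the job is handed in when it is done.

Besides the shell and the picture viewer there is one more tool, called after "Call:" as name(argument=value, ...) on one line, values as JSON. step_arm: Moves the arm, as the interface text tells. Its arguments: {"type":"object","properties":{"series":{"type":"array"},"squeeze":{"type":"number"}},"required":["series"]}

```bash
mkdir -p pics
cat > h.py <<'E'
import numpy as np, cv2
from cell import manip
from scipy.spatial.transform import Rotation as R
def rot(o):
    o=np.array(o,float)
    if o.shape==(3,3): return o
    return R.from_euler('xyz',o).as_matrix() if o.size==3 else R.from_quat(o).as_matrix()
def cam(n):
    p,d=manip.camera(n); i=manip.camera_info(n); f=p.shape[0]/2/np.tan(np.radians(i['fovy'])/2)
    v,u=np.mgrid[:p.shape[0],:p.shape[1]]
    C=np.dstack([(u-i['cx'])/f*d,(v-i['cy'])/f*d,d])
    W=C@rot(i['orientation']).T+np.array(i['eye']); W[d<=0]=np.nan
    return p,d,W
E
python3 - <<'E'
from h import *
print(manip.read_state())
for n in('scene','top'):
    print(manip.camera_info(n)); p,d,W=cam(n); cv2.imwrite(f'pics/{n}0.png',cv2.resize(p,(784,588))); np.savez(f'{n}0.npz',p=p,d=d,W=W)
E
```

```text
{'clock': 0.0, 'joints': array([ 1.08038569e+00,  3.00478315e-01,  1.52158940e+00, -4.74912163e-06,
        1.32068204e+00, -6.65708092e-02]), 'qd': array([-0.00027251, -0.00092684, -0.00100617,  0.00079106, -0.00014398,
        0.0009992 ]), 'effort': array([ 6.61673166e-04, -5.31818032e+01, -3.52738237e+01,  7.08974758e-02,
        2.44608312e-02, -1.24627986e-04]), 'eef_pos': array([226.07396621, 501.1328663 , 229.87883215]), 'eef_rot': array([-3.14043781e+00, -7.23825462e-05,  2.71775396e+00]), 'wrist_force': array([ 0.2089609 ,  0.23081082, -0.85973659]), 'moment': array([-0.08259438, -0.01443506,  0.00534885]), 'finger_force': 0.0, 'finger_gap': 94.07755152595008}
{'fovy': 56.67917369073111, 'cx': 278.22037265554997, 'cy': 204.6695678188899, 'eye': array([ 899.4411497 , -549.10147059,  935.5525384 ]), 'orientation': array([-2.41674589e+00,  1.67393675e-03,  6.10479524e-01])}
{'fovy': 57.66968179452182, 'cx': 271.1286189027042, 'cy': 216.37377606751963, 'eye': array([ 373.5332562 ,   39.8267264 , 1190.32439872]), 'orientation': array([-3.05679564,  0.01712177, -1.54979236])}
```

View pics/scene0.png

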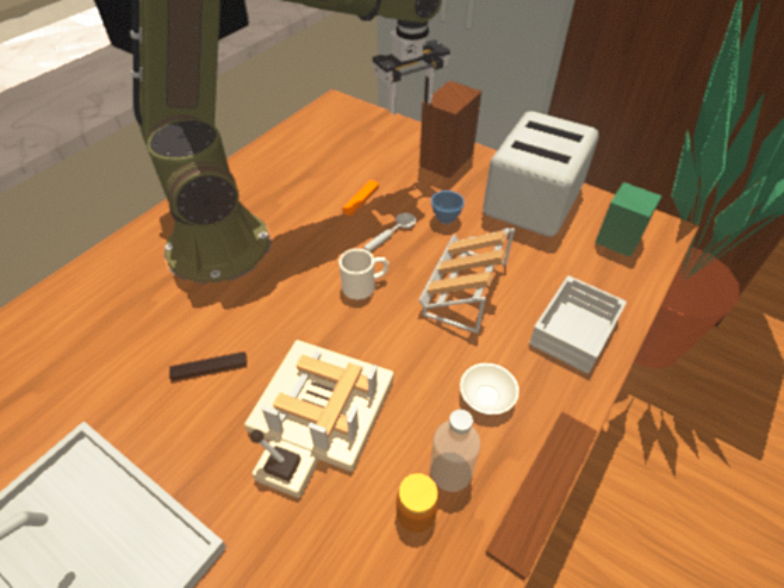

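View pics/top0.png

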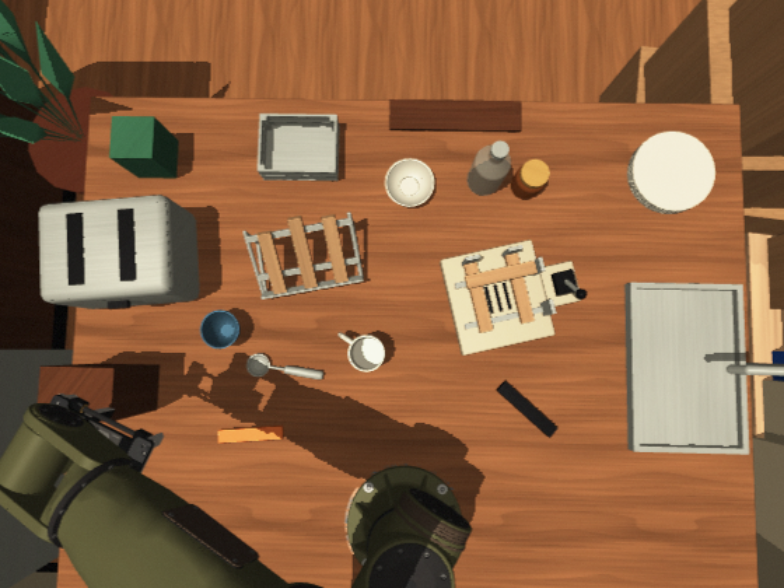

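The scene view shows the stand near (320,400), the rack with three slats near (468,270), the toggle ball at (257,436). The top view shows the rack at (305,255), stand at (497,297), toggle at (580,293), mug at (365,352), and carafe and jar at (490–535,170); the orange and black look-alikes lie on the counter.

```bash
cat >> h.py <<'E'
def blobs(W,p,m,amin=60):
    n,l,s,c=cv2.connectedComponentsWithStats(m.astype(np.uint8))
    for k in range(1,n):
        if s[k,4]>=amin:
            P=W[l==k]; P=P[~np.isnan(P[:,0])]
            if len(P)>=amin/2: yield l==k,P
def rect(P):  # min-area rectangle in world xy
    (c,s,a)=cv2.minAreaRect(P[:,:2].astype(np.float32)); return np.round(c,1),np.round(s,1),round(a,1)
E
python3 - <<'E'
from h import *
for n in('top','scene'):
    Z=np.load(n+'0.npz'); p,W=Z['p'],Z['W']; h=cv2.cvtColor(p,cv2.COLOR_BGR2HSV); z=W[...,2]
    x,y=W[...,0],W[...,1]
    print(n,'counter z',np.nanmedian(z[(x>250)&(x<280)&(abs(y)<40)]))
    ws=(x>250)&(x<750)&(y<350)&(y>-450)
    print('hsv slat px', h[247 if n=='top' else 196, 215 if n=='top' else 335], 'stand', h[235 if n=='top' else 300,322 if n=='top' else 190])
    print('--all raised'); 
    for m,P in blobs(W,p,ws&(z>8),60):
        v,u=np.nonzero(m); print(rect(P),'z',np.round(np.percentile(P[:,2],[2,50,98])),'uv',int(u.mean()),int(v.mean()),'hsv',np.median(h[m],axis=0))
    print('--slats')
    sl=ws&(h[...,0]>10)&(h[...,0]<24)&(h[...,1]>70)&(z>25)
    for m,P in blobs(W,p,sl,40):
        v,u=np.nonzero(m); print(rect(P),'z',np.round(np.percentile(P[:,2],[2,50,98])),'uv',int(u.mean()),int(v.mean()),'hsv',np.median(h[m],axis=0),len(P))
E
```

```text
top counter z 1.7818746712279108
hsv slat px [ 12 161 169] stand [ 12 164 170]
--all raised
(array([ 735.4, -164.8]), array([71.4, 29. ]), 89.8) z [ 15. 119. 191.] uv 349 125 hsv [18. 72. 97.]
(array([ 731.2, -258.2]), array([64.4, 37. ]), 89.8) z [11. 78. 94.] uv 377 131 hsv [ 14. 174. 117.]
(array([718. ,   1.1]), array([108.4,  63.9]), 90.0) z [ 8. 19. 39.] uv 292 137 hsv [ 22.  46. 219.]
(array([565.8, 222. ]), array([144.3, 226.1]), 11.3) z [ 18.  84. 134.] uv 217 183 hsv [ 15. 129. 185.]
(array([ 498.8, -231. ]), array([217.4, 281.5]), 13.8) z [ 26.  33. 101.] uv 361 210 hsv [ 23.  61. 226.]
(array([375.6,  92.3]), array([100.7,  74.6]), 26.6) z [ 8. 68. 90.] uv 258 250 hsv [ 23.  46. 210.]
(array([330. , 266.4]), array([165.6,  46.8]), 88.6) z [ 8. 16. 24.] uv 203 263 hsv [ 26.  33. 166.]
(array([ 270.3, -238.4]), array([89.5, 27.7]), 49.7) z [11. 18. 23.] uv 367 283 hsv [12. 18. 32.]
--slats
(array([ 734.9, -164.5]), array([71.4, 28.1]), 88.3) z [ 28.  78. 123.] uv 346 130 hsv [17. 80. 90.] 247
(array([ 731.1, -258.8]), array([36.8, 63.1]), 0.3) z [29. 89. 94.] uv 379 129 hsv
[... 1532 characters left out ...]
) z [ 42.  88. 127.] uv 340 172 hsv [ 15. 137. 222.] 389
(array([559.5, 268.4]), array([139.2, 124.5]), 13.0) z [ 39.  95. 139.] uv 338 186 hsv [ 15. 138. 217.] 476
(array([576.9, 169.7]), array([131. ,  59.6]), 8.7) z [ 45.  95. 133.] uv 328 201 hsv [ 15. 138. 227.] 458
(array([ 503.7, -244. ]), array([192.5, 258.4]), 5.3) z [ 28.  54. 119.] uv 225 295 hsv [ 18. 115. 227.] 3160
(array([ 587.7, -135.2]), array([  3.9, 132.1]), 14.3) z [25. 29. 33.] uv 271 285 hsv [ 19.  88. 226.] 57
(array([ 736.9, -176.9]), array([23.2, 56.7]), 28.3) z [ 32. 124. 153.] uv 313 317 hsv [ 15.  95. 211.] 274
(array([ 732.8, -284. ]), array([ 9.3, 37.9]), 59.4) z [29. 63. 91.] uv 286 362 hsv [ 14. 203. 153.] 114
```

```bash
cat > m.py <<'E'
from h import *
def plane(P,it=200,tol=3):
    rng=np.random.default_rng(0);best=None
    for _ in range(it):
        a,b,c=P[rng.choice(len(P),3,False)];n=np.cross(b-a,c-a);n/=np.linalg.norm(n)+1e-9
        i=abs((P-a)@n)<tol
        if best is None or i.sum()>best.sum(): best=i
    Q=P[best];c=Q.mean(0);n=np.linalg.svd(Q-c)[2][2];n*=np.sign(n[2]);return c,n,Q
if __name__=='__main__':
    for nm in('top','scene'):
        Z=np.load(nm+'0.npz'); p,W=Z['p'],Z['W']; h=cv2.cvtColor(p,cv2.COLOR_BGR2HSV); x,y,z=np.moveaxis(W,2,0)
        sl=(x>450)&(x<680)&(y<340)&(y>110)&(h[...,0]>10)&(h[...,0]<24)&(h[...,1]>90)&(z>25)
        for m,P in blobs(W,p,sl,100):
            c,n,Q=plane(P)
            ex=np.cross(np.cross(n,[0,0,1]),n);ex/=np.linalg.norm(ex);ey=np.cross(n,ex)
            q=np.c_[(Q-c)@ex,(Q-c)@ey].astype(np.float32);(rc,rs,ra)=cv2.minAreaRect(q)
            C=c+rc[0]*ex+rc[1]*ey-8*n
            print(nm,'centre',C.round(1),'size',np.round(rs,1),'ang',round(ra,1),'slope',np.degrees(np.arccos(n[2])).round(1),'yaw',np.degrees(np.arctan2(ex[1],ex[0])).round(1))
        st=(x>350)&(x<640)&(y<-80)&(y>-310)&(z>24)&(z<36)
        m,P=max(blobs(W,p,st,300),key=lambda t:len(t[1])); k=cv2.morphologyEx(m.astype(np.uint8),cv2.MORPH_OPEN,np.ones((3,3)))
        print(nm,'base',rect(P),np.median(P[:,2]))
        # laid slat 3 top (z 72) and bottom tops (z 56), in frame 13.8deg about guess
        for lo,hi in((66,80),(51,61)):
            s=(x>350)&(x<640)&(y<-80)&(y>-330)&(z>lo)&(z<hi)&(h[...,1]>90)
            for m,P in blobs(W,p,s,40): print('  layer',lo,rect(P),P.mean(0).round(1),len(P))
        s=(x>380)&(x<600)&(y<-300)&(y>-420)&(z>60)
        for m,P in blobs(W,p,s,10): print('  toggle',P.mean(0).round(1),P[:,2].max().round(1),len(P))
        s=(x>350)&(x<640)&(y<-80)&(y>-330)&(z>90)&(z<110)
        for m,P in blobs(W,p,s,4): print('  post',P.mean(0).round(1),len(P))
E
python3 m.py
```

```text
top centre [579.5 157.   85.8] size [ 27.9 150.4] ang 88.2 slope 34.8 yaw 13.5
top centre [569.7 223.3  88. ] size [160.   28.2] ang 2.0 slope 34.9 yaw 8.5
top centre [549.1 287.9  82.8] size [ 28.7 138.6] ang 88.0 slope 35.3 yaw 13.3
top base (array([ 490.8, -194. ]), array([215.1, 205.7]), 13.9) 31.350105346665032
  layer 66 (array([ 534.2, -192.7]), array([ 28.4, 149.7]), 13.9) [ 533.9 -192.3   73.3] 490
  layer 51 (array([ 569.9, -220.4]), array([24.4, 25.9]), 14.9) [ 569.7 -220.1   56.8] 69
  layer 51 (array([ 548.4, -133. ]), array([24.3, 27.9]), 12.1) [ 548.  -132.7   57. ] 74
  layer 51 (array([ 482.7, -241. ]), array([95.6, 28.5]), 13.3) [ 482.8 -240.6   57.3] 291
  layer 51 (array([ 461.3, -154.9]), array([96.2, 29.4]), 15.1) [ 460.3 -154.6   57.2] 293
  toggle [ 498.5 -339.   108.2] 130.4 88
  post [ 585.  -216.3   99.9] 36
  post [ 563.2 -129.   100.6] 34
  post [ 552.5 -269.    99.8] 42
  post [ 465.6 -290.5   99.4] 41
scene centre [549.9 288.   82.5] size [ 31.  143.3] ang 81.5 slope 35.9 yaw 21.3
scene centre [572.1 223.5  89.4] size [ 30.9 162.5] ang 86.8 slope 35.1 yaw 17.0
scene centre [581.  157.3  85.9] size [ 29.7 149.5] ang 83.2 slope 34.8 yaw 18.9
scene base (array([ 495.4, -206.2]), array([216.8, 232.9]), 13.8) 31.302230673211625
  layer 66 (array([ 536. , -192.7]), array([ 29.3, 145.9]), 14.0) [ 536.6 -191.5   73.2] 568
  layer 51 (array([ 459.8, -156.4]), array([92. , 29.2]), 12.2) [ 460.1 -157.1   57.1] 312
  layer 51 (array([ 548.1, -133.9]), array([25.2, 26.5]), 11.8) [ 546.6 -136.8   56.9] 79
  layer 51 (array([ 481.4, -242.4]), array([90.5, 29.6]), 13.0) [ 482.7 -243.4   57.1] 376
  layer 51 (array([ 568.9, -220.8]), array([25.8, 27.5]), 14.2) [ 567.4 -224.7   56.7] 89
  toggle [ 504.4 -340.9  103.5] 129.6 164
  post [ 566.6 -129.5   99.8] 49
  post [ 469.3 -291.5   98.7] 64
  post [ 587.8 -217.3   99.2] 59
  post [ 555.6 -270.3   98.7] 66
```

Measurements are consistent with the given sizes: stand ≈ (489.5,-194), yaw 13.9°; slats at about (580,157), (571,223), (549.5,288), yaw 11.5°. I'll move to hover over the nearest slat.

Call:
step_arm(series=[32,-31,0,0.057,0.4,32,-31,0,0.057,0.4,32,-31,0,0.057,0.4,32,-31,0,0.057,0.4,32,-31,0,0.057,0.4,32,-31,0,0.057,0.4,32,-31,0,0.057,0.4,32,-31,0,0.057,0.4,32,-31,0,0.057,0.4,32,-31,0,0.057,0.4,32,-31,0,0.057,0.4,0,0,-30,0,0.4,0,0,0,0,0.4], squeeze=10)

```text
clock: 1.72
eef_pos: [577.3, 159.8, 198.2]
eef_rot: [3.142, -0.005, -2.939]
wrist_force: [0.2, 0.1, -0.3]
finger_gap: 56.8
finger_force: 0.0
```

Run:
```python
from h import *
print(manip.read_state()['eef_pos'])
ims=[]
for n in('scene','top'):
    p,d,W=cam(n); np.savez(f'{n}1.npz',p=p,d=d,W=W)
    c=p[120:240,260:400] if n=='scene' else p[110:230,170:310]
    ims.append(cv2.resize(c,None,fx=2.8,fy=2.8,interpolation=cv2.INTER_CUBIC))
    x,y,z=np.moveaxis(W,2,0)
    s=(abs(x-578)<70)&(abs(y-160)<100)&(z>150)&(z<225)
    for m,P in blobs(W,p,s,10): print(n,P.mean(0).round(1),P.min(0).round(1),P.max(0).round(1),len(P))
cv2.imwrite('pics/h1.png',np.hstack(ims))
```

```text
[577.33329253 159.84320929 198.1879669 ]
scene [585.4 121.7 204.2] [575.4 117.3 183.2] [593.7 133.6 224.6] 85
```

View pics/h1.png

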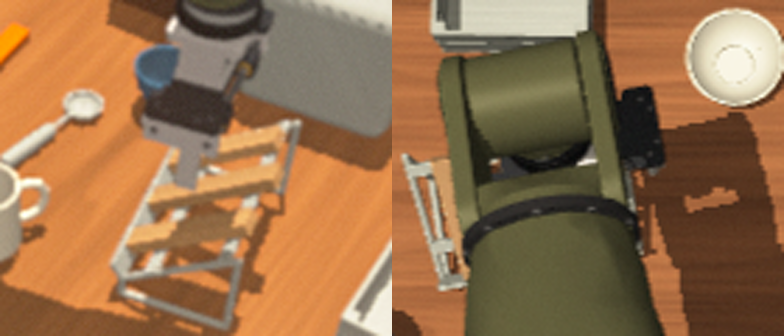

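The crops show the fingers straddling the nearest slat correctly (finger at about (190,165) in the left crop); the arm hides the rack from the top camera. Now I'll descend and grip.

Call:
step_arm(series=[3.2,-2.5,-20,0,0.4,0,0,-40,0,0.4,0,0,-30,0,0.4,0,0,-9,0,0.4,0,0,0,0,0.4,0,0,0,0,0.8,0,0,0,0,0.8,0,0,0,0,0.8,0,0,0,0,0.8,0,0,0,0,0.8], squeeze=10)

```text
clock: 3.08
eef_pos: [581.5, 157.9, 101.9]
eef_rot: [-3.142, 0.001, -2.938]
wrist_force: [-1.8, -0.6, 5.7]
finger_gap: 27.9
finger_force: 10.0
```

Call:
step_arm(series=[0,0,15,0,0.8,0,0,30,0,0.8,0,0,40,0,0.8,0,0,40,0,0.8,-5,-35,0,0,0.8,-10,-45,0,0,0.8,-15,-45,-30,0,0.8,-10,-13,-40,0,0.8,0,0,-40,0,0.8,0,0,0,0,0.8], squeeze=12)

```text
clock: 4.32
eef_pos: [540.3, 19.7, 115.1]
eef_rot: [3.141, -0.004, -2.939]
wrist_force: [-0.6, -0.3, 0.0]
finger_gap: 27.9
finger_force: 12.0
```

```bash
cat > look.py <<'E'
from m import *
import sys
def heldslat(n='scene',r=110,off=15,show=None,zlo=8):
    s=manip.read_state(); t=s['eef_pos']; print('tcp',t.round(1),'yaw',s['eef_rot'][2].round(3),'gap',round(s['finger_gap'],1),'F',s['wrist_force'].round(1))
    p,d,W=cam(n); h=cv2.cvtColor(p,cv2.COLOR_BGR2HSV); x,y,z=np.moveaxis(W,2,0)
    m=(np.hypot(x-t[0],y-t[1])<r)&(z>max(zlo,t[2]-90))&(z<t[2]+60)&(h[...,0]>10)&(h[...,0]<24)&(h[...,1]>90)
    yaw=s['eef_rot'][2]; ax=np.array([np.cos(yaw),np.sin(yaw),0])
    P=W[m]; P=P[~np.isnan(P[:,0])]
    a=(P-t)@ax; b=(P-t)@np.array([-ax[1],ax[0],0]); P=P[abs(b)<22];a=a[abs(b)<22]
    print(n,'n',len(P),'along',np.percentile(a,[1,99]).round(1))
    for lo in range(-90,90,20):
        k=(a>=lo)&(a<lo+20)
        if k.sum()>4: print('  a',lo+10,'ztop-tcp',round(np.percentile(P[k,2],90)-t[2],1),k.sum())
    if show is not None:
        v,u=np.nonzero(m); 
        if len(v): 
            v0,u0=max(0,int(np.median(v))-50),max(0,int(np.median(u))-65); cv2.imwrite(show,cv2.resize(p[v0:v0+100,u0:u0+130],None,fx=4,fy=4))
if __name__=='__main__': heldslat(show=sys.argv[1] if len(sys.argv)>1 else None)
E
python3 look.py pics/held1.png
```

```text
tcp [540.3  19.7 115.1] yaw -2.939 gap 27.9 F [-0.6 -0.3  0. ]
scene n 337 along [-62.2  66.8]
  a -60 ztop-tcp 32.6 59
  a -40 ztop-tcp 27.0 81
  a -20 ztop-tcp 13.4 73
  a 0 ztop-tcp 1.5 14
  a 20 ztop-tcp -23.1 21
  a 40 ztop-tcp -29.1 45
  a 60 ztop-tcp -42.5 44
```

View pics/held1.png

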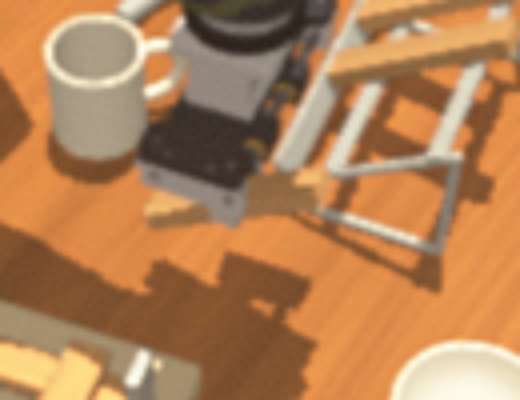

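The crop shows the slat held near mid-length, still sloping 35°, at about (230,200). Now I'll level it against the bare counter with a light grip.

Call:
step_arm(series=[0,0,-35,0,0.8,0,0,-12,0,0.8,0,0,-10,0,0.8,0,0,-10,0,0.8,0,0,-8,0,0.8,0,0,-6,0,0.8,0,0,-4,0,0.8,0,0,-2,0,0.8,0,0,0,0,0.8], squeeze=4)

```text
clock: 5.5
eef_pos: [541.3, 19.8, 29.4]
eef_rot: [-3.142, -0.0, -2.938]
wrist_force: [-0.0, -0.1, 0.2]
finger_gap: 27.9
finger_force: 4.0
```

```bash
python3 look.py pics/held2.png
```

```text
tcp [541.3  19.8  29.4] yaw -2.938 gap 27.9 F [-0.  -0.1  0.2]
scene n 252 along [-72.9  73.9]
  a -80 ztop-tcp -2.7 18
  a -60 ztop-tcp -1.3 75
  a -40 ztop-tcp -2.9 74
  a -20 ztop-tcp -4.0 71
  a 0 ztop-tcp -4.9 8
  a 80 ztop-tcp -9.1 5
```

Slat leveled to about 2°. Now I'll carry it to the free place of the second layer.

Call:
step_arm(series=[0,0,5,0,0.8,0,0,40,0,0.8,0,0,50,0,0.8,0,0,45,0,0.8,-10,-25,0,-0.17,0.8,-10,-26,0,-0.17,0.8,-10,-26,0,-0.17,0.8,-10,-26,0,-0.17,0.8,-10,-26,0,-0.17,0.8,-10,-26,0,-0.17,0.8,-11,-26,0,-0.17,0.8,-11,-25,0,-0.17,0.8,-11,-25,0,-0.171,0.8,0,0,-40,0,0.8,0,0,-20,0,0.8,0,0,0,0,0.8], squeeze=15)

```text
clock: 7.55
eef_pos: [447.8, -210.9, 108.9]
eef_rot: [-3.14, -0.001, 1.814]
wrist_force: [-0.3, 0.5, 0.6]
finger_gap: 28.1
finger_force: 15.0
```

Run:
```python
from look import *
heldslat(zlo=82,show='pics/held3.png')
```

```text
tcp [ 447.8 -210.9  108.9] yaw 1.814 gap 28.1 F [-0.3  0.5  0.6]
scene n 417 along [-73.6  70.4]
  a -80 ztop-tcp -2.3 44
  a -60 ztop-tcp -1.8 102
  a -40 ztop-tcp -3.2 90
  a -20 ztop-tcp -4.1 85
  a 0 ztop-tcp 10.3 73
  a 20 ztop-tcp -7.3 6
  a 40 ztop-tcp -7.9 6
  a 60 ztop-tcp -9.0 6
  a 80 ztop-tcp -8.8 5
```

View pics/held3.png

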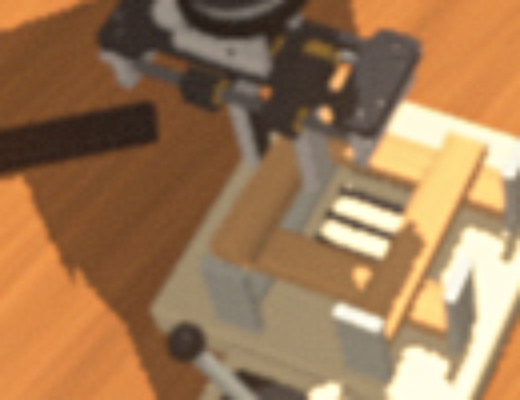

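The crop shows the slat over its place, its end just inside the post at (230,290). I'll lower it to just above contact, then feel for the post.

Call:
step_arm(series=[0,0,-15,0,0.8,0,0,-9,0,0.8,0,0,-1,0,0.8,0.5,-2,0,0,0.8,0.3,-1,0,0,0.8,0.2,-1,0,0,0.8,0,0,0,0,0.8], squeeze=10)

```text
clock: 8.48
eef_pos: [449.4, -215.1, 84.5]
eef_rot: [3.142, -0.0, 1.814]
wrist_force: [0.1, 2.0, 0.3]
finger_gap: 27.9
finger_force: 10.0
```

Call:
step_arm(series=[0.24,-1,0,0,0.8,0,0,0,0,0.8])

```text
clock: 8.72
eef_pos: [449.4, -215.4, 84.4]
eef_rot: [-3.141, -0.002, 1.814]
wrist_force: [-0.8, 8.3, 3.5]
finger_gap: 27.8
finger_force: 10.0
```

Call:
step_arm(series=[0.24,-1,0,0,0.8,0,0,0,0,0.8])

```text
clock: 8.98
eef_pos: [449.5, -215.9, 84.2]
eef_rot: [-3.141, -0.003, 1.814]
wrist_force: [-2.1, 12.0, 3.6]
finger_gap: 28.1
finger_force: 10.0
```

Call:
step_arm(series=[-0.3,1.2,0,0,0.8,0,0,-2.5,0,0.8,0,0,-2,0,0.8,0,0,0,0,0.8], squeeze=4)

```text
clock: 9.48
eef_pos: [449.5, -216.1, 79.8]
eef_rot: [-3.141, 0.0, 1.814]
wrist_force: [0.7, -0.2, 0.2]
finger_gap: 28.0
finger_force: 4.0
```

Call:
step_arm(series=[0.2,-0.8,0,0,0.8,0,0,0,0,0.8])

```text
clock: 9.72
eef_pos: [449.6, -216.5, 79.8]
eef_rot: [-3.141, -0.001, 1.814]
wrist_force: [-0.7, 4.0, -0.2]
finger_gap: 28.2
finger_force: 4.0
```

Call:
step_arm(series=[0,0,0,0,0.45,0,0,0,0,0.45,0,0,10,0,0.45,0,0,40,0,0.4,0,0,50,0,0.4,20,50,10,0.17,0.4,20,50,0,0.17,0.4,20,50,0,0.17,0.4,20,50,0,0.17,0.4])

```text
clock: 10.85
eef_pos: [530.3, -15.1, 190.9]
eef_rot: [3.141, 0.001, 2.499]
wrist_force: [-0.1, 0.0, 0.5]
finger_gap: 56.3
finger_force: 0.0
```

```bash
cat > chk.py <<'E'
from m import *
import sys
C=np.array([490.3,-194.2]);c,s=np.cos(.2426),np.sin(.2426)
def chk(show=None):
    ims=[]
    for n in('top','scene'):
        p,d,W=cam(n); h=cv2.cvtColor(p,cv2.COLOR_BGR2HSV); r=W[...,:2]-C
        X=r[...,0]*c+r[...,1]*s; Y=-r[...,0]*s+r[...,1]*c; z=W[...,2]
        for lo,hi in((53,61),(69,77),(84.5,93)):
            mm=(abs(X)<120)&(abs(Y)<120)&(z>lo)&(z<hi)&(h[...,1]>90)
            for m,P in blobs(W,p,mm,40):
                q=np.c_[X[m],Y[m]]; rc=cv2.minAreaRect(q.astype(np.float32))
                print(n,lo,'centre',np.round(rc[0],1),'size',np.round(rc[1],1),'ang',round(rc[2],1),'z',np.median(P[:,2]).round(1))
        c0=p[160:260,295:425] if n=='top' else p[235:340,165:295]
        ims.append(cv2.resize(c0,(390,300),interpolation=cv2.INTER_CUBIC))
    if show: cv2.imwrite(show,np.hstack(ims))
if __name__=='__main__': chk(sys.argv[1] if len(sys.argv)>1 else None)
E
python3 chk.py pics/c1.png
```

```text
top 53 centre [ 71. -44.] size [26.3 24.3] ang 88.3 z 57.2
top 53 centre [ -1.7 -43.9] size [27.3 61.7] ang 89.8 z 57.1
top 53 centre [-1.9 45.2] size [61.5 28.9] ang 0.5 z 57.1
top 69 centre [ 43.  -12.5] size [143.8  28.4] ang 90.0 z 73.2
top 69 centre [-47.   -9.5] size [150.   27.9] ang 90.0 z 73.4
scene 53 centre [-4.1 45.5] size [58.3 29.3] ang 1.0 z 57.4
scene 53 centre [69.5 45.3] size [24.6 29.6] ang 2.1 z 57.4
scene 53 centre [ -3.7 -44.6] size [28.8 58.4] ang 89.2 z 57.2
scene 53 centre [ 69.2 -45.2] size [26.  28.4] ang 4.2 z 57.3
scene 69 centre [-45.  -10.1] size [ 29.2 153.5] ang 0.2 z 73.4
scene 69 centre [44.5 -8.6] size [148.8  29.1] ang 89.7 z 73.3
```

Second-layer slat is at stand (-45,-10), flat and at the stop. On to the middle slat on the rack.

Call:
step_arm(series=[8,47,0,0.169,0.4,8,48,0,0.169,0.4,8,48,0,0.169,0.4,8,48,0,0.169,0.4,9,47,0,0.169,0.4,0,0,-25,0,0.4,0,0,0,0,0.4], squeeze=10)

```text
clock: 11.82
eef_pos: [570.1, 220.6, 163.8]
eef_rot: [-3.141, -0.003, -2.945]
wrist_force: [0.2, -0.3, -0.3]
finger_gap: 56.5
finger_force: 0.0
```

Call:
step_arm(series=[1.2,2.8,-10,0,0.4,0,0,-30,0.005,0.4,0,0,-21,0,0.4,0,0,0,0,0.4,0,0,0,0,0.8,0,0,0,0,0.8,0,0,0,0,0.8,0,0,0,0,0.8], squeeze=10)

```text
clock: 12.82
eef_pos: [572.1, 224.1, 104.5]
eef_rot: [3.142, 0.001, -2.939]
wrist_force: [-0.5, -0.4, 4.6]
finger_gap: 27.7
finger_force: 10.0
```

Call:
step_arm(series=[0,0,15,0,0.8,0,0,35,0,0.8,0,0,40,0,0.8,0,0,40,0,0.8,-5,-45,0,0,0.8,-5,-50,0,0,0.8,-10,-50,0,0,0.8,-10,-50,-30,0,0.8,-5,-8,-40,0,0.8,0,0,-45,0,0.8,0,0,0,0,0.8], squeeze=12)

```text
clock: 14.2
eef_pos: [535.7, 20.9, 117.5]
eef_rot: [3.141, -0.005, -2.94]
wrist_force: [0.3, -0.1, -0.6]
finger_gap: 28.1
finger_force: 12.0
```

```bash
python3 look.py
```

```text
tcp [535.7  20.9 117.5] yaw -2.94 gap 28.1 F [ 0.3 -0.1 -0.6]
scene n 360 along [-66.5  69. ]
  a -60 ztop-tcp 34.4 73
  a -40 ztop-tcp 26.8 80
  a -20 ztop-tcp 12.6 75
  a 0 ztop-tcp 1.2 10
  a 20 ztop-tcp -23.9 20
  a 40 ztop-tcp -31.0 47
  a 60 ztop-tcp -42.3 54
```

Call:
step_arm(series=[0,0,-35,0,0.8,0,0,-12,0,0.8,0,0,-10,0,0.8,0,0,-10,0,0.8,0,0,-9,0,0.8,0,0,-7,0,0.8,0,0,-4,0,0.8,0,0,-2.5,0,0.8,0,0,0,0,0.8], squeeze=4)

```text
clock: 15.38
eef_pos: [536.9, 21.0, 29.3]
eef_rot: [3.142, -0.0, -2.939]
wrist_force: [-0.8, 0.6, 0.6]
finger_gap: 28.0
finger_force: 4.0
```

```bash
python3 look.py
```

```text
tcp [536.9  21.   29.3] yaw -2.939 gap 28.0 F [-0.8  0.6  0.6]
scene n 288 along [-78.  81.]
  a -80 ztop-tcp -1.3 35
  a -60 ztop-tcp -2.5 74
  a -40 ztop-tcp -3.6 74
  a -20 ztop-tcp -4.0 71
  a 0 ztop-tcp -5.2 13
  a 80 ztop-tcp -9.9 21
```

Call:
step_arm(series=[0,0,5,0,0.8,0,0,40,0,0.8,0,0,50,0,0.8,0,0,45,0,0.8,-11,-34,0,0.01,0.8,-11,-34,0,0.01,0.8,-11,-34,0,0.01,0.8,-12,-34,0,0.01,0.8,-11,-35,0,0,0.8,0,0,-30,0,0.8,0,0,-20,0,0.8,0,0,0,0,0.8], squeeze=15)

```text
clock: 16.92
eef_pos: [480.4, -149.8, 118.9]
eef_rot: [3.14, -0.002, -2.9]
wrist_force: [-0.2, 0.3, -0.5]
finger_gap: 28.3
finger_force: 15.0
```

Run:
```python
from look import *
heldslat(zlo=92,show='pics/held4.png')
```

```text
tcp [ 480.4 -149.8  118.9] yaw -2.9 gap 28.3 F [-0.2  0.3 -0.5]
scene n 380 along [-78.    3.9]
  a -80 ztop-tcp -2.4 51
  a -60 ztop-tcp -2.2 96
  a -40 ztop-tcp -4.0 94
  a -20 ztop-tcp -4.2 91
  a 0 ztop-tcp -4.4 48
```

View pics/held4.png

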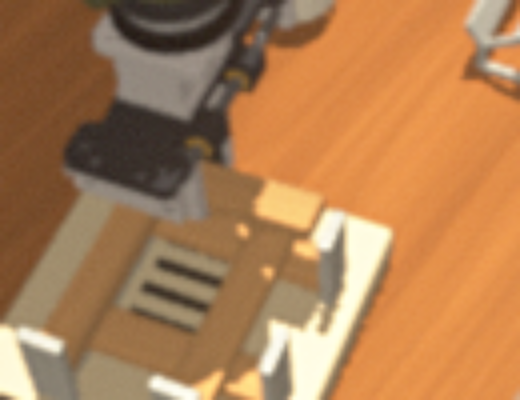

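The slat hovers in line with the left post at (325,240), still clear of it. I'll lower it and feel for the post.

Call:
step_arm(series=[0,-0.4,-12,0,0.8,0,0,-7,0,0.8,0,0,0,0,0.8,2,0.5,0,0,0.8,1,0.24,0,0,0.8,0,0,0,0,0.8], squeeze=10)

```text
clock: 17.73
eef_pos: [484.1, -149.6, 100.6]
eef_rot: [-3.141, 0.0, -2.899]
wrist_force: [0.5, -0.4, -1.7]
finger_gap: 28.2
finger_force: 10.0
```

Call:
step_arm(series=[1,0.24,0,0,0.8,0,0,0,0,0.8])

```text
clock: 17.98
eef_pos: [485.0, -149.4, 100.5]
eef_rot: [-3.142, 0.0, -2.899]
wrist_force: [0.5, -1.1, -0.2]
finger_gap: 28.2
finger_force: 10.0
```

Call:
step_arm(series=[1,0.24,0,0,0.8,0,0,0,0,0.8])

```text
clock: 18.23
eef_pos: [485.5, -149.2, 100.2]
eef_rot: [3.141, -0.001, -2.899]
wrist_force: [-5.0, -1.3, 0.8]
finger_gap: 27.7
finger_force: 10.0
```

Call:
step_arm(series=[-1,-0.24,0,0,0.8,0,0,-2.5,0,0.8,0,0,-2.3,0,0.8,0,0,0,0,0.8], squeeze=4)

```text
clock: 18.73
eef_pos: [485.1, -149.4, 95.6]
eef_rot: [-3.141, 0.0, -2.899]
wrist_force: [0.7, -0.8, 1.5]
finger_gap: 27.9
finger_force: 4.0
```

Call:
step_arm(series=[0.8,0.2,0,0,0.8,0,0,0,0,0.8])

```text
clock: 18.98
eef_pos: [485.7, -149.2, 95.6]
eef_rot: [-3.142, -0.0, -2.899]
wrist_force: [-0.8, -0.2, 1.5]
finger_gap: 28.1
finger_force: 4.0
```

Call:
step_arm(series=[0.8,0.2,0,0,0.8,0,0,0,0,0.8])

```text
clock: 19.23
eef_pos: [486.2, -149.1, 95.5]
eef_rot: [3.141, -0.001, -2.899]
wrist_force: [-5.1, -2.0, 2.0]
finger_gap: 28.0
finger_force: 4.0
```

Call:
step_arm(series=[0,0,0,0,0.45,0,0,0,0,0.45,0,0,10,0,0.45,0,0,40,0,0.4,0,0,50,0,0.4,7,44,0,-0.01,0.4,7,44,0,-0.01,0.4,7,44,0,-0.01,0.4,7,44,0,-0.01,0.4,6,44,0,0,0.4,6,44,0,0,0.4,6,44,0,0,0.4,6,44,0,0,0.4,6,43,0,0,0.4,6,42,-30,0,0.4,0,0,0,0,0.4], squeeze=10)

```text
clock: 21.22
eef_pos: [549.5, 290.0, 163.6]
eef_rot: [-3.141, -0.003, -2.937]
wrist_force: [-0.1, -0.8, 0.3]
finger_gap: 56.4
finger_force: 0.0
```

```bash
python3 chk.py
```

```text
top 53 centre [ 70.7 -43.4] size [26.2 24. ] ang 83.5 z 57.4
top 53 centre [ -1.6 -44.1] size [27.4 61.4] ang 89.0 z 57.0
top 69 centre [ 42.9 -28.6] size [111.6  28.4] ang 89.7 z 73.1
top 69 centre [-47.  -28.8] size [111.2  27.8] ang 89.8 z 73.7
top 84.5 centre [ 3.9 44.4] size [159.2  28.5] ang 0.2 z 89.3
scene 53 centre [-4.2 35.1] size [57.3 10.8] ang 2.5 z 57.3
scene 53 centre [ -4.4 -47.2] size [58.5 36.7] ang 2.4 z 57.4
scene 53 centre [ 70.3 -45.3] size [25.3 26.2] ang 0.6 z 57.3
scene 69 centre [-45.1 -26.5] size [118.4  31.6] ang 88.4 z 73.5
scene 69 centre [ 44.4 -24.1] size [113.6  28.5] ang 89.9 z 73.4
scene 84.5 centre [ 4.1 44.2] size [159.   28.9] ang 0.1 z 89.4
```

Left third-layer slat lies flat at its stop and the second layer hasn't moved. Now the last slat.

Call:
step_arm(series=[0.5,-2,-20,0,0.4,0,0,-30,0,0.4,0,0,-16,0,0.4,0,0,0,0,0.4,0,0,0,0,0.8,0,0,0,0,0.8,0,0,0,0,0.8,0,0,0,0,0.8], squeeze=10)

```text
clock: 22.32
eef_pos: [551.2, 286.1, 100.2]
eef_rot: [3.141, 0.001, -2.939]
wrist_force: [-0.7, -0.1, 3.6]
finger_gap: 28.3
finger_force: 9.8
```

Call:
step_arm(series=[0,0,15,0,0.8,0,0,35,0,0.8,0,0,45,0,0.8,0,0,40,0,0.8,0,-45,0,0,0.8,-2,-50,0,0,0.8,-2,-50,0,0,0.8,-2,-50,0,0,0.8,-4,-50,-30,0,0.8,-4,-23,-40,0,0.8,0,0,-45,0,0.8,0,0,0,0,0.8], squeeze=12)

```text
clock: 23.82
eef_pos: [535.8, 17.8, 118.2]
eef_rot: [3.141, -0.005, -2.94]
wrist_force: [-0.1, 0.6, 0.4]
finger_gap: 28.5
finger_force: 11.7
```

```bash
python3 look.py
```

```text
tcp [535.8  17.8 118.2] yaw -2.94 gap 28.5 F [-0.1  0.6  0.4]
scene n 309 along [-59.   60.7]
  a -60 ztop-tcp 28.0 48
  a -40 ztop-tcp 25.8 76
  a -20 ztop-tcp 11.4 76
  a 0 ztop-tcp 0.2 15
  a 20 ztop-tcp -25.5 21
  a 40 ztop-tcp -31.7 45
  a 60 ztop-tcp -42.8 28
```

Call:
step_arm(series=[0,0,-35,0,0.8,0,0,-12,0,0.8,0,0,-10,0,0.8,0,0,-10,0,0.8,0,0,-9,0,0.8,0,0,-7,0,0.8,0,0,-4,0,0.8,0,0,-2.5,0,0.8,0,0,0,0,0.8], squeeze=4)

```text
clock: 25.0
eef_pos: [537.0, 18.0, 30.1]
eef_rot: [-3.142, -0.0, -2.939]
wrist_force: [-0.6, -0.1, -0.3]
finger_gap: 28.1
finger_force: 4.0
```

```bash
python3 look.py
```

```text
tcp [537.   18.   30.1] yaw -2.939 gap 28.1 F [-0.6 -0.1 -0.3]
scene n 229 along [-68.4  -5.7]
  a -60 ztop-tcp -3.1 77
  a -40 ztop-tcp -4.1 69
  a -20 ztop-tcp -5.7 71
  a 0 ztop-tcp -6.8 11
```

Call:
step_arm(series=[0,0,-1.5,0,0.8,0,0,0,0,0.8,0,0,6,0,0.8,0,0,40,0,0.8,0,0,50,0,0.8,0,0,45,0,0.8,-4,-42,0,0.01,0.8,-4,-42,0,0.01,0.8,-4,-42,0,0.01,0.8,-4,-42,0,0.01,0.8,-5,-43,0,0,0.8,-5,-43,0,0,0.8,0,0,-30,0,0.8,0,0,-20,0,0.8,0,0,0,0,0.8], squeeze=12)

```text
clock: 26.92
eef_pos: [510.4, -235.7, 118.8]
eef_rot: [3.14, -0.002, -2.9]
wrist_force: [0.3, 0.3, 0.4]
finger_gap: 27.9
finger_force: 12.0
```

Run:
```python
from look import *
heldslat(zlo=94)
```

```text
tcp [ 510.4 -235.7  118.8] yaw -2.9 gap 27.9 F [0.3 0.3 0.4]
scene n 372 along [-68.3   1.7]
  a -60 ztop-tcp -4.5 118
  a -40 ztop-tcp -5.1 105
  a -20 ztop-tcp -5.7 100
  a 0 ztop-tcp -6.6 49
```

Call:
step_arm(series=[0,0,-12,0,0.8,0,0,-6,0,0.8,2,0.5,0,0,0.8,2,0.5,0,0,0.8,1,0.24,0,0,0.8,0,0,0,0,0.8], squeeze=10)

```text
clock: 27.72
eef_pos: [516.2, -234.7, 101.8]
eef_rot: [-3.141, 0.0, -2.899]
wrist_force: [-0.1, 0.4, 0.6]
finger_gap: 28.4
finger_force: 10.0
```

Call:
step_arm(series=[1,0.24,0,0,0.8,0,0,0,0,0.8])

```text
clock: 27.98
eef_pos: [516.5, -234.7, 101.5]
eef_rot: [3.141, -0.002, -2.899]
wrist_force: [-5.9, -1.8, 1.3]
finger_gap: 27.5
finger_force: 10.0
```

Call:
step_arm(series=[0.8,0.2,0,0,0.8,0,0,0,0,0.8])

```text
clock: 28.22
eef_pos: [516.7, -234.5, 101.3]
eef_rot: [3.141, -0.003, -2.9]
wrist_force: [-9.0, -2.2, 1.9]
finger_gap: 27.8
finger_force: 10.0
```

Call:
step_arm(series=[-1.4,-0.35,0,0,0.8,0,0,-2.5,0,0.8,0,0,-2.3,0,0.8,0,0,0,0,0.8], squeeze=4)

```text
clock: 28.72
eef_pos: [516.6, -234.6, 96.8]
eef_rot: [-3.141, 0.0, -2.899]
wrist_force: [1.0, 0.2, 0.3]
finger_gap: 28.1
finger_force: 4.0
```

Call:
step_arm(series=[0.8,0.2,0,0,0.8,0,0,0,0,0.8])

```text
clock: 28.98
eef_pos: [517.0, -234.5, 96.8]
eef_rot: [3.141, -0.001, -2.899]
wrist_force: [-4.4, -0.7, 2.2]
finger_gap: 28.1
finger_force: 4.0
```

Call:
step_arm(series=[0,0,0,0,0.45,0,0,0,0,0.45,0,0,10,0,0.45,0,0,45,0,0.45,0,0,50,0,0.45,-9,-13,0,-0.17,1,-9,-13,0,-0.17,1,-9,-13,0,-0.17,1,-8,-13,0,-0.17,1,-8,-13,0,-0.17,1,-8,-14,0,-0.17,1,-8,-14,0,-0.17,1,-8,-14,0,-0.17,1,-8,-14,0,-0.17,1,0,0,0,-0.03,1])

```text
clock: 30.85
eef_pos: [442.0, -356.0, 202.4]
eef_rot: [3.141, 0.001, 1.822]
wrist_force: [0.7, 1.3, -0.8]
finger_gap: 0.7
finger_force: 0.0
```

Run:
```python
from chk import *
chk('pics/c2.png')
for n in('scene',):
    p,d,W=cam(n); r=W[...,:2]-C; X=r[...,0]*c+r[...,1]*s; Y=-r[...,0]*s+r[...,1]*c; z=W[...,2]
    m=(abs(X)<70)&(abs(Y+145)<25)&(z>62)&(z<140)&(p.max(2)<70)
    print('ball',np.median(X[m]),np.median(Y[m]),np.percentile(z[m],[5,95]),m.sum())
```

```text
top 53 centre [ -1.5 -33.3] size [ 5.8 61.1] ang 89.8 z 57.2
top 69 centre [ 42.6 -74.4] size [19.5 28.2] ang 87.7 z 72.7
top 69 centre [42.8 -2.6] size [27.9 60.4] ang 0.1 z 73.5
top 69 centre [-47.1 -28.8] size [111.5  27.5] ang 89.7 z 73.6
top 84.5 centre [ 13.3 -46.1] size [140.2  29.8] ang 0.5 z 89.3
top 84.5 centre [ 3.8 44.8] size [ 28.8 159. ] ang 90.0 z 89.3
scene 53 centre [-3.8 37. ] size [10.9 58.7] ang 88.8 z 56.9
scene 53 centre [ -4.7 -55.4] size [57.  10.4] ang 3.3 z 57.4
scene 69 centre [-45.4   4.6] size [57.  28.8] ang 88.5 z 73.5
scene 69 centre [44.3  4.7] size [56.3 29. ] ang 89.5 z 73.5
scene 69 centre [-45.6 -71.1] size [26.2 28.7] ang 88.5 z 73.5
scene 69 centre [ 43.8 -69.1] size [22.4 29. ] ang 86.5 z 73.4
scene 84.5 centre [ 3.8 43.3] size [ 30.3 160.6] ang 88.7 z 89.3
scene 84.5 centre [ 13.5 -45.6] size [137.8  30.3] ang 0.4 z 89.4
ball -31.889350011019474 -150.32530818202417 [121.54459748 129.16024842] 22
```

View pics/c2.png

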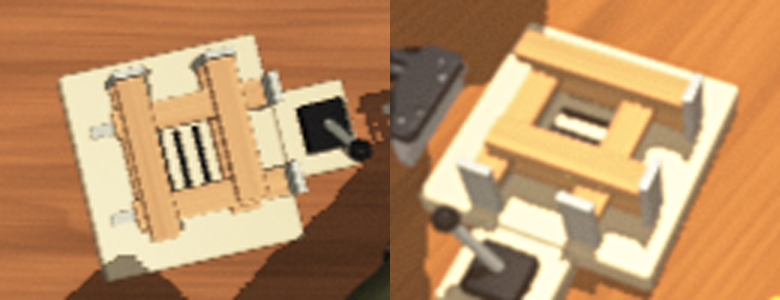

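The pictures show both top slats lying flat against their posts (left image, post caps near (125,75) and (213,57)), and the toggle ball still leaning off at (360,150). The stack is complete, so I'll flip the toggle now.

Call:
step_arm(series=[0,0,-40,0,1,0,0,-31,0,1,10,2.4,0,0,1,10,2.4,0,0,1,8,2,0,0,1,8,2,0,0,1,8,2,0,0,1,8,2,0,0,1,8,2,0,0,1,8,2,0,0,1,8,2,0,0,1,4,1,0,0,1,0,0,0,0,1,-10,-2.4,0,0,1,-30,-7,0,0,1,-20,-5,10,0,1,-20,-5,40,0,1,0,0,40,0,1])

```text
clock: 33.25
eef_pos: [440.3, -355.5, 222.0]
eef_rot: [-3.141, -0.0, 1.822]
wrist_force: [0.2, 0.3, 0.7]
finger_gap: 0.4
finger_force: 0.0
```

Run:
```python
from chk import *
chk('pics/c3.png')
p,d,W=cam('scene'); r=W[...,:2]-C; X=r[...,0]*c+r[...,1]*s; Y=-r[...,0]*s+r[...,1]*c; z=W[...,2]
m=(abs(X)<70)&(abs(Y+145)<25)&(z>100)&(z<140)
print('ball',np.median(X[m]),np.median(Y[m]),np.percentile(z[m],[5,95]),m.sum())
cv2.imwrite('pics/end.png',cv2.resize(p,(784,588)))
```

```text
top 53 centre [ -1.4 -33.9] size [61.2  6.2] ang 0.7 z 56.9
top 69 centre [ 42.9 -73.7] size [19.7 27.2] ang 89.7 z 73.4
top 69 centre [42.8 -3.1] size [61.  28.8] ang 88.0 z 73.4
top 69 centre [-47.  -28.9] size [111.4  27.7] ang 89.8 z 73.5
top 84.5 centre [ 13.3 -45.6] size [140.1  28.5] ang 0.1 z 89.3
top 84.5 centre [ 3.9 44.3] size [ 28.7 159.9] ang 89.9 z 89.2
scene 53 centre [-4.1 35.2] size [10.4 57.7] ang 88.9 z 57.7
scene 53 centre [ -3.9 -55.9] size [57.5 10.7] ang 3.0 z 56.9
scene 69 centre [-44.4   4.5] size [56.6 32.5] ang 88.5 z 73.3
scene 69 centre [44.2  4.5] size [29.3 57.4] ang 0.7 z 73.5
scene 69 centre [-45.8 -68.5] size [23.2 28.8] ang 87.0 z 73.6
scene 69 centre [ 44.4 -68.9] size [22.5 27.3] ang 86.8 z 73.2
scene 84.5 centre [ 4. 44.] size [ 28.6 159.1] ang 89.7 z 89.2
scene 84.5 centre [ 14.  -45.6] size [ 30.7 138.3] ang 89.8 z 89.3
ball 34.491433165740396 -147.11618889681858 [115.23386246 128.79983264] 84
```

View pics/end.png

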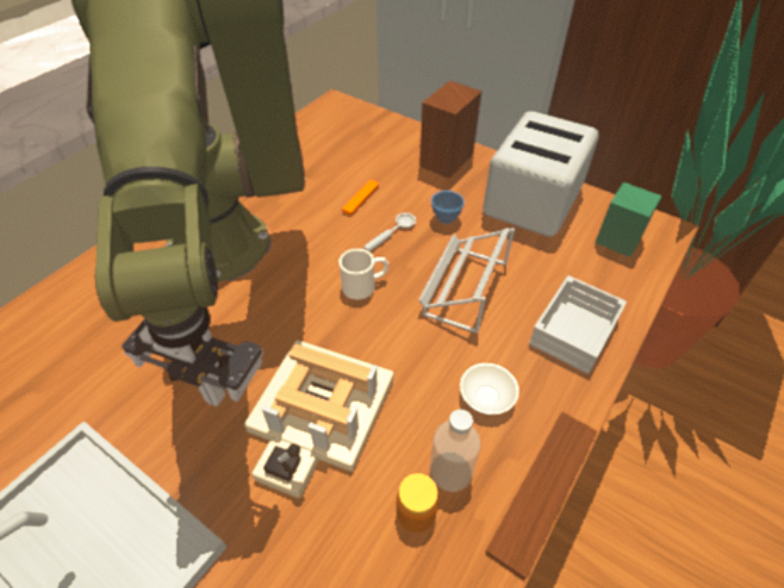

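The final picture shows the full stack at (320,400), the toggle over to +x with its ball at (290,450) (stand x = +34, the on end), the rack empty and the crockery unmoved. I'm handing in.

```bash
python3 -c "
from cell import manip
print(manip.sign_off())"
```

```text
the job is handed in; nothing more can be done
None
```

The job is handed in at about 33 s of the 72 s limit: all three slats lie flat and pushed up to their stop posts, the fan toggle was flipped on after the stack was complete, and the crockery looks untouched in the final picture.

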